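# Find and flag the loose hand screw

## Task

One of the three hand screws on the green clamp bed has worked loose. Try each with a light clockwise twist, without shifting the tight ones, until you find the one that gives; turn that one clockwise until it is fully home, then stand the red marker pin in the pocket in front of it; leave everything else where it is.

Things in the scene. Friction and masses are not known exactly. Their poses are not given: they have to be found in the camera images.
- clamp_bed: green clamp bed, dark steel cover, fixed on the pull-out leaf (z = 0). Origin: underside, below the middle screw; x away from the robot, y along the row to the left (yaw within 0.2). 88 x 310 mm, 60 mm high; three upright hand screws at y = 100, 0, -100 mm. In front (x -84 to -42) an aluminium ledge, 30 mm high, with a pocket at x = -63 before each screw
- screw_left (a joint): turn of the left hand screw (left = robot's left), rad; grows clockwise from above (tightening); starts at 0.03 to 0.3, tight or loose alike, so it does not tell which is loose (this changes from run to run). At 0 the marked end of the bar points to the bed's -x; at 1.3 a loose screw is fully home on a hard stop, marked end at the white mark on the cover
- grip_left (a point): on the vertical axis of the left screw, 90 mm above the leaf, mid-height of its black bar grip: 48 mm long, 13 mm thick, z 74 to 102 mm. A loose screw turns with about 0.05 N m as far as its stop; a tight one stands still up to at least 0.4 N m, then slips, and jams well short of home
- pointer_left (a point): middle of the marked end face of the left screw's bar, 24 mm from the axis and 90 mm above the leaf; the end with the white stripe on top. It turns with the screw
- pocket_left (a point): centre of the flat floor of the pocket in front of the left screw, 10 mm above the leaf; the pocket's mouth is 20 mm higher; 28 mm across
- screw_middle (a joint): turn of the middle hand screw (left = robot's left), rad; grows clockwise from above (tightening); starts at 0.03 to 0.3, tight or loose alike, so it does not tell which is loose (this changes from run to run). At 0 the marked end of the bar points to the bed's -x; at 1.3 a loose screw is fully home on a hard stop, marked end at the white mark on the cover
- grip_middle (a point): on the vertical axis of the middle screw, 90 mm above the leaf, mid-height of its black bar grip: 48 mm long, 13 mm thick, z 74 to 102 mm. A loose screw turns with about 0.05 N m as far as its stop; a tight one stands still up to at least 0.4 N m, then slips, and jams well short of home
- pointer_middle (a point): middle of the marked end face of the middle screw's bar, 24 mm from the axis and 90 mm above the leaf; the end with the white stripe on top. It turns with the screw
- pocket_middle (a point): centre of the flat floor of the pocket in front of the middle screw, 10 mm above the leaf; the pocket's mouth is 20 mm higher; 28 mm across
- screw_right (a joint): turn of the right hand screw (left = robot's left), rad; grows clockwise from above (tightening); starts at 0.03 to 0.3, tight or loose alike, so it does not tell which is loose (this changes from run to run). At 0 the marked end of the bar points to the bed's -x; at 1.3 a loose screw is fully home on a hard stop, marked end at the white mark on the cover
- grip_right (a point): on the vertical axis of the right screw, 90 mm above the leaf, mid-height of its black bar grip: 48 mm long, 13 mm thick, z 74 to 102 mm. A loose screw turns with about 0.05 N m as far as its stop; a tight one stands still up to at least 0.4 N m, then slips, and jams well short of home
- pointer_right (a point): middle of the marked end face of the right screw's bar, 24 mm from the axis and 90 mm above the leaf; the end with the white stripe on top. It turns with the screw
- pocket_right (a point): centre of the flat floor of the pocket in front of the right screw, 10 mm above the leaf; the pocket's mouth is 20 mm higher; 28 mm across
- marker_pin: loose red marker pin, 80 mm high, about 60 g, standing on the dark desk (top z = 5 mm) on the robot's left: foot 22 mm across and 24 mm high, then a 16 mm shaft from 24 to 68 mm, then a 22 mm head. Origin: centre of the foot's underside, z up its axis
- spool_pink: bystander: spool of pink thread, 33 mm across, 40 mm high, on the dark desk, origin at its underside
- tape: bystander: rolled yellow measuring tape, 53 mm across, 16 mm high, on the dark desk, origin at its underside
- wax: bystander: round cake of yellow wax, 45 mm across, 14 mm high, on the dark desk, origin at its underside

How it is judged:
On the way:
1. the loose screw has been turned fully home (value of joint any of screw_left, screw_middle, screw_right above 1.24 rad), for 0.1 s.
At the end, for the whole second after the job is handed in: The loose screw is fully home (its joint above 1.24 rad, stop at 1.3) and the marker pin stands at rest in the pocket in front of that same screw: within 6 mm of the pocket's centre, its foot within 4 mm of the floor, within 0.15 rad of upright. The other two screws have not been shifted (((value of joint screw_left above 1.24 rad and horizontal distance between marker_pin and pocket_left below 0.006 m and z of marker_pin in the frame of pocket_left below 0.004 m) or (value of joint screw_middle above 1.24 rad and horizontal distance between marker_pin and pocket_middle below 0.006 m and z of marker_pin in the frame of pocket_middle below 0.004 m) or (value of joint screw_right above 1.24 rad and horizontal distance between marker_pin and pocket_right below 0.006 m and z of marker_pin in the frame of pocket_right below 0.004 m)) and angle between marker_pin's own z axis and vertical below 0.15 rad and linear speed of marker_pin below 0.02 m/s); the robot touches nothing.
It fails at once if a tight screw has been shifted: two screws have turned so that their pointer ends moved over 3 mm (about 7 degrees) from their start (distance of each of pointer_left, pointer_middle from where it was at the start of the episode above 0.003 m or distance of each of pointer_left, pointer_right from where it was at the start of the episode above 0.003 m or distance of each of pointer_middle, pointer_right from where it was at the start of the episode above 0.003 m).
It fails at once if a bystander on the dark desk was pushed over 20 mm (distance of any of spool_pink, tape, wax from where it was at the start of the episode above 0.02 m).
It also fails if it takes over 72 s, if anything falls off the work surface, if the arm or the gripper's body presses on something with over 40 N, if the wrist force passes 120 N, or if a joint passes its speed limit or range.

## Robot

A 6-joint arm with a two-finger parallel gripper is mounted at the origin on a cart in front of the work surface, level with it; the furniture and walls round the work are solid. World frame = base frame: x ahead of the robot, y to its left, z up, the work surface at z = 0. Lengths are in m, angles in rad, forces in N, time in s.
With the tool pointing down it reaches from about 0.35 to 0.85 m from the base axis. Payload 8.1 kg.
Tool frame: the origin (TCP) lies at the very end of the fingers, on their centre line; the grasp point (between the pads) lies 19 mm behind it; z points along the fingers, y is the line along which they close (so a half turn about z gives the same grasp; the last joint's range is limited). The gripper opens to 93 mm and grips with 3 to 60 N. Pads are 15 mm wide; open, the fingers measure 128 mm over their backs; the gripper's body (75 mm by 188 mm) begins 65 mm behind the grasp point.
Start: joints at [1.11, 0.13, 1.488, -0, 1.523, -0.085], TCP at [0.22, 0.558, 0.219] pointing down, gripper open.
Joint ranges: [-2.96, 2.96], [-0.89, 2.26], [0.02, 2.5], [-1.34, 4.48], [0, 2.73], [-2.66, 2.66]. Speed limits (rad/s): [2.39, 2.39, 2.79, 3.14, 3.14, 3.14].

## Interface

Orientations are given as a rotation vector (axis times angle).
In Python, from plant import monitor, eyes, ticket gives the robot as it stands.
- The arm moves only by the tool arm_command, never from a script. Its argument "deltas" is a list that holds one entry, the list of rows, each a list of 6 numbers: the shift along the world's x, y, z in cm, then the turn, a rotation vector about the world's x, y, z in degrees. In form: [[[tx, ty, tz, rx, ry, rz], ...]]. A call has 1 to 12 rows; each row shifts and turns the commanded pose from where the row before left it; what a row does not reach is not made up. A row lasts 1/12 s, in which the tool goes at most 41.7 mm and 7.16 degrees, less where a joint would pass 70% of its speed; a pose out of reach is approached as far as the arm can. A call is refused whole if a number of a shift passes 4.17 or a number of a turn 7.16, either way. A call with a gripper value outside its range is refused whole. "gripper" is the opening, from -1 (shut) to 1 (fully open), set as the call begins (left out, the last holds). The fingers move at their own pace and stop on an object; "squeeze" is the grip in N (left out, the last holds). Time passes only in rows, so rows that do not move let the fingers close. It gives the time, the measured TCP pose, the force, the opening and the grip force at its end, in the units of the state.
- monitor.read_state(): the state, without advancing time (a new reading comes with each control period).
- eyes.read_camera(name): name is "side" or "top"; returns the picture (420x560x3 uint8, blue, green, red); there is no depth.
- eyes.camera_model(name): a dict with "fx", "fy", "cx", "cy" (pixels), "rvec" (rotation vector, rad) and "tvec" (3), from world to camera coordinates, as OpenCV has them. Camera axes: x right, y down, z forward; pixel columns grow to the right and rows downward; lengths in m; the calibration is good to about 2 mm. A picture is of the moment at which its call begins. camera_model takes no time and is no camera call.
- ticket.close_job(): hands the job in; it is judged then, once.
The state is a dict: "t": time; "q": joint angles; "dq": joint speeds; "joint_torque": joint torques, N m; "tool_pos": TCP position; "orientation": TCP orientation; "force": force on the tool from outside, world axes, zero at the start; "wrist_torque": the same for the moment, N m; "opening": finger opening in m; "gripper_force": force on a finger pad.
Only numpy, scipy, OpenCV 4.12 (cv2) and the standard library are available. Lean on these libraries where they do the work, as an engineer would, in place of code of your own. Each camera call takes 0.05 s, during which the arm holds its last target. There are 200 camera calls.

## Working session

There is one attempt and no reset: what is moved stays moved. The work goes in short steps, Python scripts to look and compute and a tool call to move; the robot and the scene stay as the last step left them, time stands still between calls to the robot, and variables do not carry over. Pictures are saved under pics/ and viewed, at most 10 in all, crops included, and the job is handed in when it is done.

Besides the shell and the picture viewer there is one more tool, called by a JSON object that holds its "fn" and its "kwargs". arm_command: Moves the arm, as the interface text tells. Its arguments: {"type":"object","properties":{"deltas":{"type":"array"},"gripper":{"type":"number"},"squeeze":{"type":"number"}},"required":["deltas"]}

```bash
ls; mkdir -p pics; python3 - <<'E'
from plant import monitor, eyes
import cv2
s=monitor.read_state(); print({k:(v if not hasattr(v,'round') else v) for k,v in s.items()})
for n in("side","top"):
    cv2.imwrite(f"pics/{n}0.png",eyes.read_camera(n)); print(n,eyes.camera_model(n))
E
```

```text
pics
{'t': 0.0, 'q': array([ 1.10957875e+00,  1.31134954e-01,  1.48930069e+00, -2.92509090e-06,
        1.52300091e+00, -8.53784478e-02]), 'dq': array([ 0.00079464,  0.00063423, -0.00073608,  0.00028689, -0.00079569,
        0.00106247]), 'joint_torque': array([-2.38267472e-03, -5.59844649e+01, -4.91755271e+01,  7.67193222e-02,
        3.54189088e-02, -8.86258772e-05]), 'tool_pos': array([0.21994094, 0.55761092, 0.21759136]), 'orientation': array([-5.86805281e-01, -3.08579764e+00,  2.78969098e-03]), 'force': array([ 0.62146284,  0.21517701, -0.55413599]), 'wrist_torque': array([ 0.01619907,  0.0256689 , -0.0095619 ]), 'gripper_force': 0.0, 'opening': 0.09334976582731871}
side {'fx': 475.01239453797916, 'fy': 475.01239453797916, 'cx': 281.23873305741375, 'cy': 207.54261139255246, 'rvec': array([ 0.13624883, -2.59363014,  1.65092716]), 'tvec': array([0.48155337, 0.07526714, 1.22238444])}
top {'fx': 464.67677036671165, 'fy': 464.67677036671165, 'cx': 282.4040874970411, 'cy': 222.26816404795676, 'rvec': array([ 2.11575066, -2.15213721,  0.14079588]), 'tvec': array([0.03623414, 0.47997982, 1.12140082])}
```

View pics/side0.png

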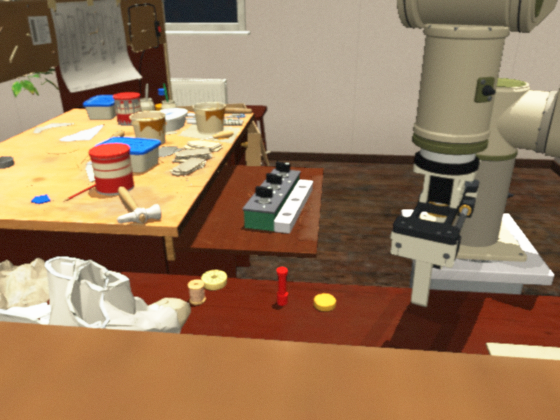

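View pics/top0.png

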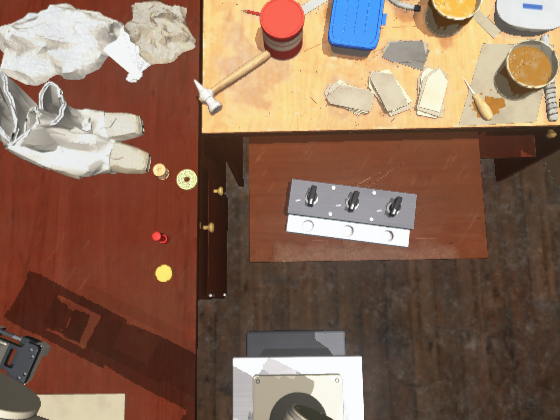

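Side view: bed around (285,200), red pin (282,285), wax (325,302), tape (213,280), spool (197,292). Top view: screws at about (312,195), (353,202), (395,207), pockets in the light ledge below them, and pin at (160,237).

```bash
cat > h.py <<'E'
import numpy as np, cv2
from plant import monitor, eyes
def cam(n):
    m=eyes.camera_model(n); K=np.array([[m['fx'],0,m['cx']],[0,m['fy'],m['cy']],[0,0,1]]); return K,np.array(m['rvec']),np.array(m['tvec'])
def ray(n,px):
    K,r,t=cam(n);R=cv2.Rodrigues(r)[0];d=R.T@np.linalg.inv(K)@np.array([px[0],px[1],1.]);return -R.T@t,d/np.linalg.norm(d)
def onz(n,px,z):
    c,d=ray(n,px);return c+d*(z-c[2])/d[2]
def proj(n,P):
    K,r,t=cam(n);return cv2.projectPoints(np.float64(P).reshape(-1,1,3),r,t,K,None)[0].reshape(-1,2)
def tri(a,b):
    (c1,d1),(c2,d2)=ray('side',a),ray('top',b);A=np.c_[d1,-d2];s=np.linalg.lstsq(A,c2-c1,rcond=None)[0]
    p,q=c1+s[0]*d1,c2+s[1]*d2;return (p+q)/2,np.linalg.norm(p-q)
E
python3 - <<'E'
from h import *
t=cv2.imread('pics/top0.png');s=cv2.imread('pics/side0.png')
cv2.imwrite('pics/c_top.png',cv2.resize(t[172:252,280:424],None,fx=5.5,fy=5.5,interpolation=cv2.INTER_CUBIC))
a=cv2.resize(s[155:235,235:325],None,fx=6,fy=6,interpolation=cv2.INTER_CUBIC)
b=cv2.resize(s[258:318,265:300],None,fx=6,fy=6,interpolation=cv2.INTER_CUBIC)
b=cv2.copyMakeBorder(b,0,a.shape[0]-b.shape[0],0,0,cv2.BORDER_CONSTANT)
cv2.imwrite('pics/c_side.png',np.hstack([a,b]))
for n,im in(('top',t),('side',s)):
    h=cv2.cvtColor(im,cv2.COLOR_BGR2HSV)
    m=(((h[...,0]<6)|(h[...,0]>174))&(h[...,1]>200)&(h[...,2]>140)).astype('u1')
    for c in cv2.findContours(m,0,2)[0]:
        if cv2.contourArea(c)>15: print(n,'red',cv2.boundingRect(c),np.round(cv2.minAreaRect(c)[0],1))
E
```

```text
side red (277, 267, 12, 38) [282.5 285.5]
side red (95, 177, 33, 15) [110.9 184.7]
side red (92, 159, 28, 4) [105.5 160.5]
side red (90, 148, 38, 10) [108.9 153.8]
side red (119, 115, 11, 6) [124.  117.5]
side red (115, 92, 25, 6) [127.   94.5]
```

View pics/c_top.png

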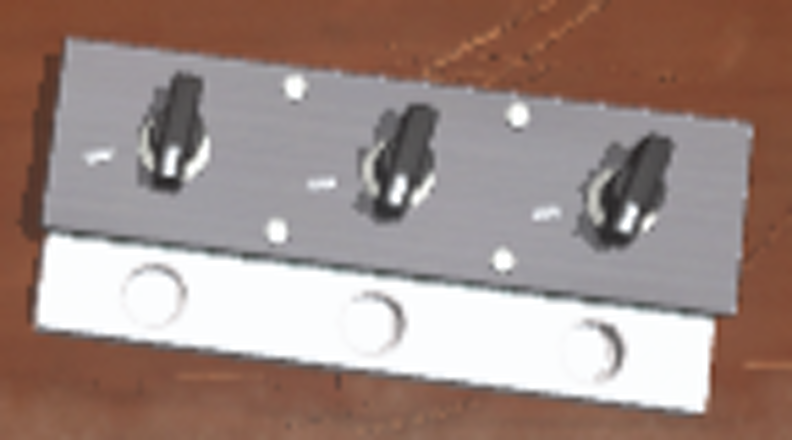

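View pics/c_side.png

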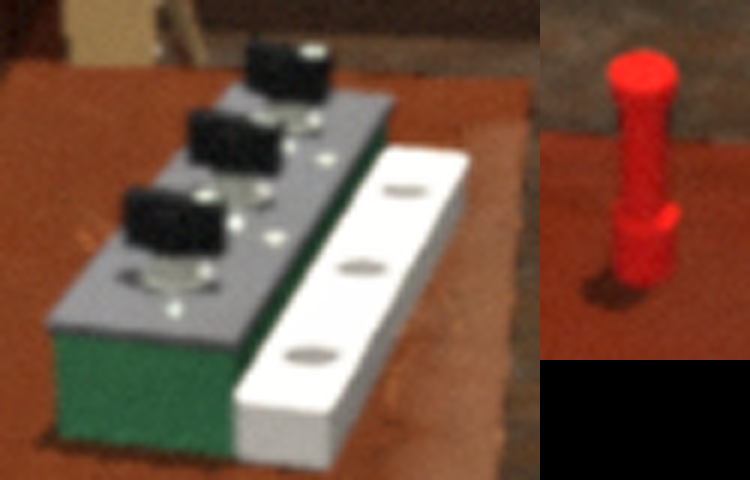

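Top crop: cover quad (67,38)-(752,123)-(735,313)-(43,228), ledge (47,234)-(716,317)-(705,412)-(35,326), pockets near (154,294), (373,323), (592,351); bars' striped ends face the ledge. Side crop: pockets at (312,355), (362,267), (405,190); pin head centre at crop (642,75).

```bash
python3 - <<'E'
from h import *
np.set_printoptions(precision=4,suppress=True)
t=cv2.imread('pics/top0.png');s=cv2.imread('pics/side0.png')
T=lambda p:(np.array(p)+.5)/5.5-.5+[280,172]
S=lambda p:(np.array(p)+.5)/6-.5+[235,155]
print('cams',ray('top',(0,0))[0],ray('side',(0,0))[0])
for q,z in(([(67,38),(752,123),(735,313),(43,228)],.06),([(47,234),(716,317),(705,412),(35,326)],.03)):
    P=np.array([onz('top',T(p),z)[:2] for p in q]);print(z,P.tolist(),'mean',P.mean(0),'len',[np.linalg.norm(P[i]-P[i-1]) for i in range(4)])
    e=P[0]-P[1]+P[3]-P[2];print('yaw from y edge',np.arctan2(-e[0],e[1]))
for a,b in zip([(312,355),(362,267),(405,190)],[(154,294),(373,323),(592,351)]): print('pocket',tri(S(a),T(b)),onz('top',T(b),.03))
# cover corners both views: BL(front left) side(238,345)? far-left (50,325)
print('front-left cover',tri(S((240,345)),T((43,228))),'rear-left',tri(S((50,327)),T((67,38))))
h=cv2.cvtColor(t,cv2.COLOR_BGR2HSV)
print(h[230:246,150:172,2].tolist()[6]);
m=(((h[...,0]<8)|(h[...,0]>172))&(h[...,1]>200)&(h[...,2]>150)).astype('u1')[225:250,140:180]
for c in cv2.findContours(m,0,2)[0]: print(cv2.boundingRect(c),cv2.minAreaRect(c))
cv2.imwrite('pics/c_pin.png',np.hstack([cv2.resize(t[222:252,140:180],None,fx=10,fy=10,interpolation=cv2.INTER_CUBIC),cv2.resize(t[180:210,290:330],None,fx=10,fy=10,interpolation=cv2.INTER_CUBIC)]))
E
```

```text
cams [0.3062 0.0073 1.1813] [0.3577 1.1214 0.5884]
0.06 [[0.5861240722472238, 0.0027278572359965003], [0.5409990181637687, -0.30147768355417437], [0.45580280515484595, -0.2890341201807701], [0.49957569731503776, 0.015014222808148075]] mean [ 0.5206 -0.1432] len [np.float64(0.08741610825457061), np.float64(0.3075341957465463), np.float64(0.08610015668098212), np.float64(0.3071831065706163)]
yaw from y edge -0.14512519812924252
0.03 [[0.5019347478088791, 0.01344148980286354], [0.4581386142160671, -0.28831578344037656], [0.4151556576053678, -0.2809631954733163], [0.45964787035581733, 0.019628813303781047]] mean [ 0.4587 -0.1341] len [np.float64(0.042737138145122366), np.float64(0.304918929017001), np.float64(0.0436072827496809), np.float64(0.3038669326137377)]
yaw from y edge -0.14553701834035057
pocket (array([ 0.4736, -0.0348,  0.0273]), np.float64(0.00025508052864846125)) [ 0.4733 -0.0347  0.03  ]
pocket (array([ 0.4588, -0.1339,  0.0275]), np.float64(0.00046641012907837353)) [ 0.4582 -0.1336  0.03  ]
pocket (array([ 0.4445, -0.2322,  0.0278]), np.float64(0.0011011019602305831)) [ 0.4437 -0.2317  0.03  ]
front-left cover (array([0.5002, 0.015 , 0.0549]), np.float64(0.000592667137713101)) rear-left (array([0.5867, 0.0026, 0.054 ]), np.float64(0.0018187447128440398))
[124, 140, 233, 250, 250, 250, 250, 250, 250, 249, 232, 106, 86, 101, 152, 242, 166, 101, 113, 112, 112, 113]
```

View pics/c_pin.png

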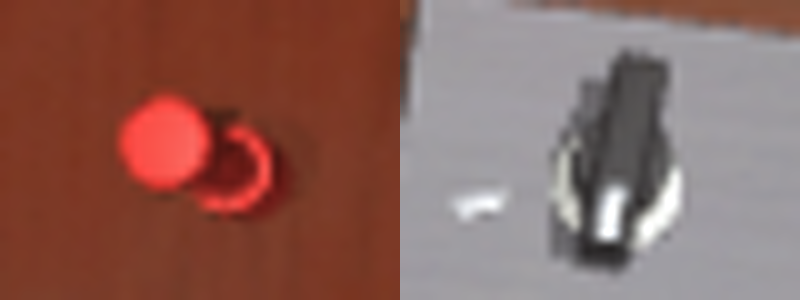

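The pin's head sits at top px (156.05,235.75), the foot ring at about (162.2,238.5), and the left bar is clear with its stripe end towards the ledge. The pocket and bed fits agree to 1 mm (pocket z 27–28, cover 54–55 mm against 30 and 60, within the calibration error).

```bash
python3 - <<'E'
from h import *
np.set_printoptions(precision=4,suppress=True)
T=lambda p:(np.array(p)+.5)/5.5-.5+[280,172]
L=lambda p:(np.array(p)+.5)/10-.5+[290,180]
yaw=-.145;O=np.array([.5207,-.1431]);ex=np.array([np.cos(yaw),np.sin(yaw)]);ey=np.array([-ex[1],ex[0]])
for n,k,a,b in(('L',1,T((187,74)),T((171,177))),('L10',1,L((245,57)),L((207,238))),('M',0,T((422,105)),T((396,206))),('R',-1,T((656,138)),T((625,232)))):
    A,B=onz('top',a,.102)[:2],onz('top',b,.102)[:2];d=B-A
    print(n,'axis',O+k*.1*ey,'barmid',(A+B)/2,'len',np.linalg.norm(d),'q deg',np.degrees((np.pi+yaw-np.arctan2(d[1],d[0])+np.pi)%(2*np.pi)-np.pi),'tool y ang',np.degrees(np.arctan2(d[1],d[0])%(2*np.pi))-90)
S=lambda p:(np.array(p)+.5)/6-.5+[235,155]
# bar centre of top edge in side crop: L (175,195), M (235,117), R (289,45)
for a,b in(((176,200),(179,126)),((236,122),(409,156)),((290,52),(640,185))): print('bar tri',tri(S(a),T(b)))
h=np.array([156.05,235.75]);print('pin head',tri((282.0,270.4),h),onz('top',h,.085),'foot',onz('top',(162.2,238.5),.029), 'side base',onz('side',(282.3,302.5),.005))
# table edge: top px (300,130); side px (200,165) candidates
for z in(.0,.1,.2): print('table edge',z,onz('top',(340,131),z))
print(tri((170,240),(202,131)))
E
```

```text
L axis [ 0.5351 -0.0441] barmid [ 0.5361 -0.0446] len 0.04582910513978312 q deg 1.766876824398074 tool y ang 79.92523514620498
L10 axis [ 0.5351 -0.0441] barmid [ 0.5363 -0.0446] len 0.04471998049105574 q deg 4.727457121887971 tool y ang 76.9646548487151
M axis [ 0.5207 -0.1431] barmid [ 0.521  -0.1428] len 0.045742166957653485 q deg 7.970531529715989 tool y ang 73.72158044088707
R axis [ 0.5063 -0.2421] barmid [ 0.5062 -0.241 ] len 0.04337363872707184 q deg 12.365031365519613 tool y ang 69.32708060508344
bar tri (array([ 0.5362, -0.0449,  0.0968]), np.float64(0.0013307891244760638))
bar tri (array([ 0.5212, -0.1435,  0.0967]), np.float64(0.0010425816740349818))
bar tri (array([ 0.506 , -0.2417,  0.0977]), np.float64(0.0017816926787875657))
pin head (array([0.4465, 0.3309, 0.0805]), np.float64(0.0006237555179095273)) [0.4462 0.3296 0.085 ] foot [0.4461 0.3304 0.029 ] side base [0.4458 0.333  0.005 ]
table edge 0.0 [ 0.7273 -0.1274  0.    ]
table edge 0.1 [ 0.6917 -0.116   0.1   ]
table edge 0.2 [ 0.656  -0.1046  0.2   ]
(array([0.7087, 0.2241, 0.0757]), np.float64(0.0010104308555608523))
```

{"fn": "arm_command", "kwargs": {"deltas": [[[1.75, -3.34, 0, 0, 0, 0.5], [1.75, -3.34, 0, 0, 0, 0.5], [1.75, -3.34, 0, 0, 0, 0.5], [1.75, -3.34, 0, 0, 0, 0.5], [1.75, -3.34, 0, 0, 0, 0.5], [1.75, -3.34, 0, 0, 0, 0.5], [1.75, -3.34, 0, 0, 0, 0.5], [1.75, -3.34, 0, 0, 0, 0.5], [1.75, -3.34, 0, 0, 0, 0.5]]], "gripper": -0.1, "squeeze": 12}}

```text
t: 0.85
tool_pos: [0.3778, 0.2558, 0.2183]
orientation: [-0.464, -3.107, 0.0]
force: [1.0, -0.2, -0.1]
opening: 0.0422
gripper_force: 0.0
```

{"fn": "arm_command", "kwargs": {"deltas": [[[1.75, -3.34, 0, 0, 0, 0.5], [1.75, -3.34, 0, 0, 0, 0.5], [1.75, -3.34, 0, 0, 0, 0.5], [1.75, -3.34, 0, 0, 0, 0.5], [1.75, -3.34, 0, 0, 0, 0.5], [1.75, -3.34, 0, 0, 0, 0.5], [1.75, -3.34, 0, 0, 0, 0.5], [1.75, -3.34, 0, 0, 0, 0.5], [1.75, -3.34, 0, 0, 0, 0.5], [0, 0, 0, 0, 0, 0], [0, 0, 0, 0, 0, 0]]]}}

```text
t: 1.77
tool_pos: [0.5352, -0.0448, 0.2177]
orientation: [-0.348, -3.12, -0.0]
force: [0.6, 0.5, -0.2]
opening: 0.0417
gripper_force: 0.0
```

{"fn": "arm_command", "kwargs": {"deltas": [[[0.05, 0.02, -3.6, 0, 0, 0], [0, 0, -3.6, 0, 0, 0], [0, 0, -3.6, 0, 0, 0], [0, 0, -2.4, 0, 0, 0], [0, 0, -1.2, 0, 0, 0], [0, 0, 0, 0, 0, 0], [0, 0, 0, 0, 0, 0]]]}}

```text
t: 2.35
tool_pos: [0.5356, -0.0421, 0.0751]
orientation: [-0.341, -3.123, -0.0]
force: [0.3, 0.5, 0.7]
opening: 0.042
gripper_force: 0.0
```

{"fn": "arm_command", "kwargs": {"deltas": [[[0, 0, 0, 0, 0, 0], [0, 0, 0, 0, 0, 0], [0, 0, 0, 0, 0, 0], [0, 0, 0, 0, 0, 0], [0, 0, 0, 0, 0, 0], [0, 0, 0, 0, 0, 0], [0, 0, 0, 0, 0, 0]]], "gripper": -1, "squeeze": 10}}

```text
t: 2.93
tool_pos: [0.5362, -0.0434, 0.0755]
orientation: [0.343, 3.122, -0.001]
force: [-1.4, -3.2, 6.0]
opening: 0.0125
gripper_force: 10.0
```

```bash
cat > st.py <<'E'
from h import *
s=monitor.read_state();np.set_printoptions(precision=3,suppress=True)
o=s['orientation'];R=cv2.Rodrigues(np.array(o))[0]
print(s['t'],s['tool_pos'],'psi',np.degrees(np.arctan2(R[1,1],R[0,1])),'F',s['force'],'M',s['wrist_torque'],'op',s['opening'],s['gripper_force'],'q6',s['q'][5])
E
python3 st.py
```

```text
2.9333 [ 0.536 -0.043  0.076] psi 77.45526170957045 F [-1.432 -3.209  6.017] M [-0.362  0.302 -0.007] op 0.012514429539367827 10.00080719590187 q6 -1.5272989581018361
```

{"fn": "arm_command", "kwargs": {"deltas": [[[0, 0, 0, 0, 0, -1], [0, 0, 0, 0, 0, -1], [0, 0, 0, 0, 0, -1], [0, 0, 0, 0, 0, 0], [0, 0, 0, 0, 0, 0]]]}}

```text
t: 3.35
tool_pos: [0.5363, -0.0435, 0.0755]
orientation: [0.424, 3.111, -0.001]
force: [-1.9, -3.1, 4.7]
opening: 0.0129
gripper_force: 10.1
```

```bash
python3 st.py
```

```text
3.35 [ 0.536 -0.043  0.076] psi 74.46443476147321 F [-1.897 -3.065  4.719] M [-0.503  0.191  0.155] op 0.012949902704197732 10.147077888250351 q6 -1.475048948872261
```

Left resists (0.155 N m, saturating the 10 N grip): it is tight. Next is the middle one.

{"fn": "arm_command", "kwargs": {"deltas": [[[0, 0, 0, 0, 0, 2], [0, 0, 0, 0, 0, 0], [0, 0, 0, 0, 0, 0], [0, 0, 0, 0, 0, 0], [0, 0, 2.5, 0, 0, -1], [0, 0, 3.2, 0, 0, -1], [-0.3, -1.9, 0, 0, 0, -0.5], [-0.5, -3, 0, 0, 0, 0], [-0.5, -3, 0, 0, 0, 0], [-0.25, -2.05, 0, 0, 0, 0], [0, 0, 0, 0, 0, 0], [0, 0, 0, 0, 0, 0]]], "gripper": -0.1}}

```text
t: 4.35
tool_pos: [0.5199, -0.143, 0.1315]
orientation: [-0.442, -3.11, -0.001]
force: [-0.1, 0.0, -1.1]
opening: 0.0415
gripper_force: 0.0
```

```bash
python3 st.py
```

```text
4.35 [ 0.52  -0.143  0.131] psi 73.8079762978135 F [-0.067  0.048 -1.131] M [0.028 0.021 0.008] op 0.041507682625476855 0.0 q6 -1.6520309805172382
```

{"fn": "arm_command", "kwargs": {"deltas": [[[0.1, 0, -2.5, 0, 0, 0], [0, 0, -2.2, 0, 0, 0], [0, 0, -0.9, 0, 0, 0], [0, 0, 0, 0, 0, 0], [0, 0, 0, 0, 0, 0]]]}}

```text
t: 4.77
tool_pos: [0.5209, -0.1414, 0.0755]
orientation: [-0.437, -3.11, -0.001]
force: [0.3, -0.0, -0.5]
opening: 0.0417
gripper_force: 0.0
```

{"fn": "arm_command", "kwargs": {"deltas": [[[0, 0, 0, 0, 0, 0], [0, 0, 0, 0, 0, 0], [0, 0, 0, 0, 0, 0], [0, 0, 0, 0, 0, 0], [0, 0, 0, 0, 0, 0], [0, 0, 0, 0, 0, 0], [0, 0, 0, 0, 0, 0]]], "gripper": -1, "squeeze": 10}}

```text
t: 5.35
tool_pos: [0.5216, -0.1425, 0.0763]
orientation: [0.438, 3.11, -0.0]
force: [-0.5, 0.7, 4.4]
opening: 0.013
gripper_force: 9.8
```

```bash
python3 st.py
```

```text
5.35 [ 0.522 -0.143  0.076] psi 73.95886675612988 F [-0.478  0.723  4.363] M [ 0.025  0.148 -0.068] op 0.01298487824692195 9.7935189306736 q6 -1.6524818630126714
```

{"fn": "arm_command", "kwargs": {"deltas": [[[0, 0, 0, 0, 0, -1], [0, 0, 0, 0, 0, -1], [0, 0, 0, 0, 0, -1], [0, 0, 0, 0, 0, 0], [0, 0, 0, 0, 0, 0]]]}}

```text
t: 5.77
tool_pos: [0.5217, -0.1426, 0.0763]
orientation: [0.521, 3.097, -0.0]
force: [-0.8, 1.0, 6.1]
opening: 0.0127
gripper_force: 10.0
```

```bash
python3 st.py
```

```text
5.7667 [ 0.522 -0.143  0.076] psi 70.89352549009557 F [-0.818  0.998  6.054] M [ 0.013  0.092 -0.04 ] op 0.012676332182402083 9.984236508607864 q6 -1.5989269248919902
```

{"fn": "arm_command", "kwargs": {"deltas": [[[0, 0, 0, 0, 0, -1], [0, 0, 0, 0, 0, -1], [0, 0, 0, 0, 0, -1], [0, 0, 0, 0, 0, 0], [0, 0, 0, 0, 0, 0]]]}}

```text
t: 6.18
tool_pos: [0.5218, -0.1427, 0.0763]
orientation: [0.601, 3.082, -0.001]
force: [0.5, -1.5, 5.1]
opening: 0.0128
gripper_force: 10.1
```

```bash
python3 st.py
```

```text
6.1833 [ 0.522 -0.143  0.076] psi 67.9346492818591 F [ 0.519 -1.481  5.146] M [-0.112  0.01   0.208] op 0.012808014806254476 10.137106776237488 q6 -1.5472078015150246
```

Middle is tight too (0.21 N m). On to the right one, which should be loose; I still test it.

{"fn": "arm_command", "kwargs": {"deltas": [[[0, 0, 0, 0, 0, 2], [0, 0, 0, 0, 0, 0], [0, 0, 0, 0, 0, 0], [0, 0, 0, 0, 0, 0], [0, 0, 2.5, 0, 0, -1], [0, 0, 3.2, 0, 0, -1], [-0.3, -1.9, 0, 0, 0, 0], [-0.5, -3, 0, 0, 0, 0], [-0.5, -3, 0, 0, 0, 0], [-0.25, -2.05, 0, 0, 0, 0], [0, 0, 0, 0, 0, 0], [0, 0, 0, 0, 0, 0]]], "gripper": -0.1}}

```text
t: 7.18
tool_pos: [0.5053, -0.2425, 0.1323]
orientation: [-0.605, -3.082, -0.001]
force: [0.5, 0.5, 0.6]
opening: 0.0415
gripper_force: 0.0
```

```bash
python3 st.py
```

```text
7.1833 [ 0.505 -0.243  0.132] psi 67.80255309065423 F [0.516 0.547 0.625] M [-0.029  0.046 -0.014] op 0.041485124529075164 0.0 q6 -1.7225829214053263
```

{"fn": "arm_command", "kwargs": {"deltas": [[[0.1, 0, -2.5, 0, 0, 0], [0, 0, -2.3, 0, 0, 0], [0, 0, -0.9, 0, 0, 0], [0, 0, 0, 0, 0, 0], [0, 0, 0, 0, 0, 0]]]}}

```text
t: 7.6
tool_pos: [0.5065, -0.2409, 0.0754]
orientation: [-0.599, -3.083, -0.001]
force: [0.4, 0.1, 0.4]
opening: 0.0417
gripper_force: 0.0
```

{"fn": "arm_command", "kwargs": {"deltas": [[[0, 0, 0, 0, 0, 0], [0, 0, 0, 0, 0, 0], [0, 0, 0, 0, 0, 0], [0, 0, 0, 0, 0, 0], [0, 0, 0, 0, 0, 0], [0, 0, 0, 0, 0, 0], [0, 0, 0, 0, 0, 0]]], "gripper": -1, "squeeze": 10}}

```text
t: 8.18
tool_pos: [0.5072, -0.2418, 0.0764]
orientation: [0.6, 3.083, 0.0]
force: [1.3, 1.7, 4.8]
opening: 0.0133
gripper_force: 9.8
```

```bash
python3 st.py
```

```text
8.1833 [ 0.507 -0.242  0.076] psi 67.96637129258441 F [1.283 1.71  4.798] M [ 0.448 -0.032  0.007] op 0.013292243688575737 9.777208417654037 q6 -1.72287277151785
```

{"fn": "arm_command", "kwargs": {"deltas": [[[0, 0, 0, 0, 0, -1], [0, 0, 0, 0, 0, -1], [0, 0, 0, 0, 0, -1], [0, 0, 0, 0, 0, 0], [0, 0, 0, 0, 0, 0]]]}}

```text
t: 8.6
tool_pos: [0.5072, -0.2418, 0.0763]
orientation: [0.681, 3.066, 0.0]
force: [-0.1, 2.8, 6.3]
opening: 0.0131
gripper_force: 10.0
```

```bash
python3 st.py
```

```text
8.6 [ 0.507 -0.242  0.076] psi 64.93567927533309 F [-0.12   2.83   6.293] M [ 0.482  0.053 -0.056] op 0.013119393391024635 9.982282519340515 q6 -1.6699165942653846
```

{"fn": "arm_command", "kwargs": {"deltas": [[[0, 0, 0, 0, 0, -1], [0, 0, 0, 0, 0, -1], [0, 0, 0, 0, 0, -1], [0, 0, 0, 0, 0, 0], [0, 0, 0, 0, 0, 0]]]}}

```text
t: 9.02
tool_pos: [0.5071, -0.2419, 0.0763]
orientation: [0.762, 3.047, 0.0]
force: [-0.5, 3.1, 5.0]
opening: 0.0132
gripper_force: 10.0
```

```bash
python3 st.py
```

```text
9.0167 [ 0.507 -0.242  0.076] psi 61.93521957134977 F [-0.476  3.052  4.978] M [ 0.427  0.011 -0.072] op 0.013227666022893209 9.982486814260483 q6 -1.617538066557617
```

{"fn": "arm_command", "kwargs": {"deltas": [[[0, 0, 0, 0, 0, -1], [0, 0, 0, 0, 0, -1], [0, 0, 0, 0, 0, -1], [0, 0, 0, 0, 0, -1], [0, 0, 0, 0, 0, 0], [0, 0, 0, 0, 0, 0]]]}}

```text
t: 9.52
tool_pos: [0.5071, -0.242, 0.0763]
orientation: [0.867, 3.019, -0.0]
force: [-1.4, 2.6, 6.2]
opening: 0.0129
gripper_force: 10.0
```

```bash
python3 st.py; python3 - <<'E'
from h import *
t=eyes.read_camera('top');cv2.imwrite('pics/t1.png',cv2.resize(t[172:252,280:424],None,fx=5.5,fy=5.5,interpolation=cv2.INTER_CUBIC))
s=eyes.read_camera('side');cv2.imwrite('pics/s1.png',cv2.resize(s[135:235,235:325],None,fx=6,fy=6,interpolation=cv2.INTER_CUBIC))
E
```

```text
9.5167 [ 0.507 -0.242  0.076] psi 57.93240209367544 F [-1.36   2.58   6.248] M [0.339 0.027 0.009] op 0.012914532589999375 9.985286146402359 q6 -1.5477371072857853
```

View pics/s1.png

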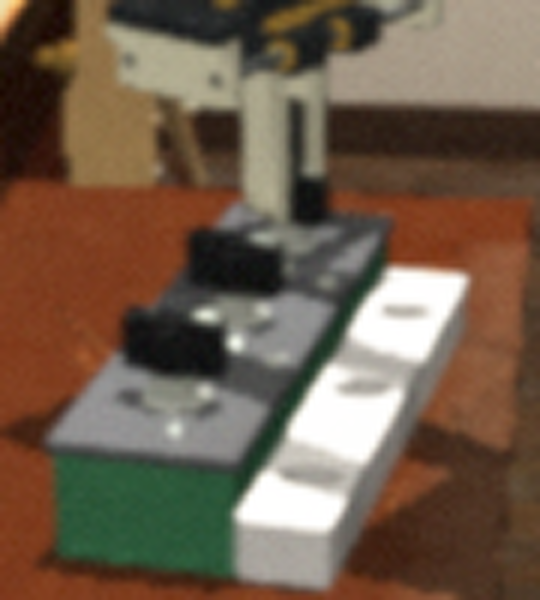

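The grip follows the fingers: after 10° of turn the opening is still 13 mm and the torque is near zero, so the right screw is loose. Left (175,340) and middle (237,260) stand as before.

{"fn": "arm_command", "kwargs": {"deltas": [[[0, 0, 0, 0, 0, -2], [0, 0, 0, 0, 0, -4], [0, 0, 0, 0, 0, -4], [0, 0, 0, 0, 0, -4], [0, 0, 0, 0, 0, -4], [0, 0, 0, 0, 0, -4], [0, 0, 0, 0, 0, -4], [0, 0, 0, 0, 0, -4], [0, 0, 0, 0, 0, -4], [0, 0, 0, 0, 0, -4], [0, 0, 0, 0, 0, -4], [0, 0, 0, 0, 0, -2]]], "squeeze": 15}}

```text
t: 10.62
tool_pos: [0.5061, -0.2427, 0.0763]
orientation: [-1.941, -2.471, 0.003]
force: [-5.8, 0.4, 8.4]
opening: 0.0129
gripper_force: 15.0
```

```bash
python3 st.py
```

```text
10.6167 [ 0.506 -0.243  0.076] psi 13.701141768559488 F [-5.807  0.44   8.381] M [-0.174  0.893  0.092] op 0.012878746528137197 14.999456852674484 q6 -0.7759894289547281
```

{"fn": "arm_command", "kwargs": {"deltas": [[[0, 0, 0, 0, 0, -2], [0, 0, 0, 0, 0, -2], [0, 0, 0, 0, 0, -1], [0, 0, 0, 0, 0, 0], [0, 0, 0, 0, 0, 0]]]}}

```text
t: 11.03
tool_pos: [0.506, -0.2427, 0.0763]
orientation: [-2.042, -2.387, 0.003]
force: [-5.8, -0.2, 7.9]
opening: 0.013
gripper_force: 15.0
```

```bash
python3 st.py
```

```text
11.0333 [ 0.506 -0.243  0.076] psi 8.912796681749704 F [-5.806 -0.201  7.912] M [-0.149  1.    -0.018] op 0.012980381414378248 14.99018669128418 q6 -0.6925392028520871
```

{"fn": "arm_command", "kwargs": {"deltas": [[[0, 0, 0, 0, 0, -1.5], [0, 0, 0, 0, 0, -1.5], [0, 0, 0, 0, 0, 0], [0, 0, 0, 0, 0, 0]]]}}

```text
t: 11.37
tool_pos: [0.506, -0.2428, 0.0763]
orientation: [-2.104, -2.333, 0.003]
force: [-6.1, -1.4, 7.2]
opening: 0.0131
gripper_force: 15.1
```

```bash
python3 st.py
```

```text
11.3667 [ 0.506 -0.243  0.076] psi 5.930420908129065 F [-6.05  -1.352  7.246] M [-0.23   1.062  0.25 ] op 0.013104951325670753 15.122928321361542 q6 -0.6404184734921123
```

{"fn": "arm_command", "kwargs": {"deltas": [[[0, 0, 0, 0, 0, -1.5], [0, 0, 0, 0, 0, -1.5], [0, 0, 0, 0, 0, 0], [0, 0, 0, 0, 0, 0]]]}}

```text
t: 11.7
tool_pos: [0.506, -0.2431, 0.0763]
orientation: [2.164, 2.277, -0.004]
force: [-5.2, -1.8, 7.3]
opening: 0.0133
gripper_force: 15.6
```

```bash
python3 st.py
```

```text
11.7 [ 0.506 -0.243  0.076] psi 2.930674600405922 F [-5.157 -1.75   7.28 ] M [-0.476  1.042  0.295] op 0.01329531542210036 15.56186243367847 q6 -0.588099143221049
```

Torque rises to 0.30 N m at ψ≈6°, where home is expected (ψ≈7°), so the screw is on its stop. I release, check by camera, and go to the pin.

{"fn": "arm_command", "kwargs": {"deltas": [[[0, 0, 0, 0, 0, 0], [0, 0, 0, 0, 0, 0], [0, 0, 0, 0, 0, 0], [0, 0, 0, 0, 0, 0], [0, 0, 3, 0, 0, 0], [0, 0, 3, 0, 0, 0], [-0.3, 3.5, 1, 0, 0, 4.9], [-0.3, 3.5, 1, 0, 0, 4.9], [-0.4, 3.6, 0, 0, 0, 4.9], [-0.4, 3.6, 0, 0, 0, 4.9], [-0.4, 3.6, 0, 0, 0, 4.9], [-0.4, 3.6, 0, 0, 0, 4.9]]], "gripper": -0.1}}

```text
t: 12.7
tool_pos: [0.4842, -0.0262, 0.1557]
orientation: [1.509, 2.755, 0.0]
force: [1.0, 0.8, 0.0]
opening: 0.0418
gripper_force: 0.0
```

{"fn": "arm_command", "kwargs": {"deltas": [[[-0.4, 3.6, 0, 0, 0, 4.9], [-0.4, 3.6, 0, 0, 0, 4.9], [-0.4, 3.6, 0, 0, 0, 4.9], [-0.4, 3.6, 0, 0, 0, 4.9], [-0.4, 3.6, 0, 0, 0, 4.9], [-0.4, 3.6, 0, 0, 0, 4.9], [-0.4, 3.6, 0, 0, 0, 4.9], [-0.4, 3.6, 0, 0, 0, 4.9], [-0.4, 3.6, 0, 0, 0, 4.9], [-0.4, 3.6, 0, 0, 0, 4.9], [0, 0, 0, 0, 0, 0], [0, 0, 0, 0, 0, 0]]]}}

```text
t: 13.7
tool_pos: [0.4438, 0.3338, 0.1552]
orientation: [-0.231, -3.132, 0.001]
force: [-0.0, -0.3, -0.1]
opening: 0.042
gripper_force: 0.0
```

```bash
python3 st.py; python3 - <<'E'
from h import *
t=eyes.read_camera('top');cv2.imwrite('pics/t2.png',cv2.resize(t[172:252,280:424],None,fx=5.5,fy=5.5,interpolation=cv2.INTER_CUBIC))
E
```

```text
13.7 [0.444 0.334 0.155] psi 81.55723803268585 F [-0.043 -0.338 -0.138] M [ 0.069 -0.011  0.04 ] op 0.04196313387855523 0.0 q6 -0.8708808479841912
```

View pics/t2.png

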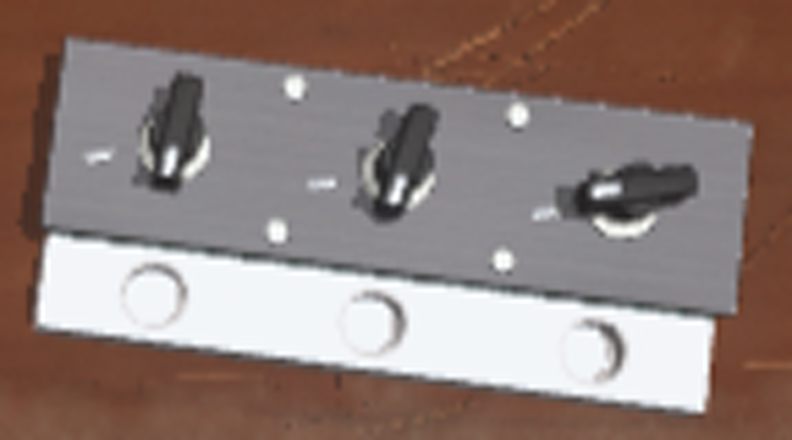

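The right bar's stripe end now points at the white mark (about 74° = 1.295 rad), and the other two bars are unchanged. Now for the pin.

{"fn": "arm_command", "kwargs": {"deltas": [[[0.1, -0.2, -3.5, 0, 0, 0], [0.1, -0.2, -3, 0, 0, 0], [0, 0, -2.5, 0, 0, 0], [0, 0, -2, 0, 0, 0], [0, 0, -0.9, 0, 0, 0], [0, 0, 0, 0, 0, 0], [0, 0, 0, 0, 0, 0]]]}}

```text
t: 14.33
tool_pos: [0.4471, 0.3274, 0.0371]
orientation: [-0.239, -3.132, 0.0]
force: [0.8, 0.5, 1.2]
opening: 0.0417
gripper_force: 0.0
```

{"fn": "arm_command", "kwargs": {"deltas": [[[0, 0, 0, 0, 0, 0], [0, 0, 0, 0, 0, 0], [0, 0, 0, 0, 0, 0], [0, 0, 0, 0, 0, 0], [0, 0, 0, 0, 0, 0], [0, 0, 0, 0, 0, 0], [0, 0, 0, 0, 0, 0], [0, 0, 0, 0, 0, 0]]], "gripper": -1, "squeeze": 20}}

```text
t: 15.0
tool_pos: [0.4476, 0.3288, 0.0379]
orientation: [0.236, 3.131, 0.002]
force: [-0.6, 0.8, 5.0]
opening: 0.021
gripper_force: 20.0
```

```bash
python3 st.py
```

```text
15.0 [0.448 0.329 0.038] psi 81.37625198607527 F [-0.572  0.789  4.952] M [ 0.126  0.016 -0.038] op 0.02104554934572682 20.000436007976532 q6 -0.8790694228858414
```

Opening is 21 mm, so the pads (about 38 mm tall) are catching the head's lower rim. I open, lower 6 mm and grip the shaft.

{"fn": "arm_command", "kwargs": {"deltas": [[[0, 0, 0, 0, 0, 0], [0, 0, 0, 0, 0, 0], [0, 0, 0, 0, 0, 0], [-0.1, 0.1, -0.5, 0, 0, 0], [0, 0, 0, 0, 0, 0], [0, 0, 0, 0, 0, 0]]], "gripper": -0.1}}

```text
t: 15.5
tool_pos: [0.445, 0.3288, 0.0307]
orientation: [-0.236, -3.131, 0.002]
force: [1.4, 0.3, 0.2]
opening: 0.0418
gripper_force: 0.0
```

```bash
python3 st.py; python3 - <<'E'
from h import *
s=eyes.read_camera('side');cv2.imwrite('pics/s2.png',cv2.resize(s[235:325,240:340],None,fx=6,fy=6,interpolation=cv2.INTER_CUBIC))
E
```

```text
15.5 [0.445 0.329 0.031] psi 81.37794032404211 F [1.41  0.26  0.202] M [ 0.068 -0.017 -0.051] op 0.04177307873945535 0.0 q6 -0.8765695261726835
```

View pics/s2.png

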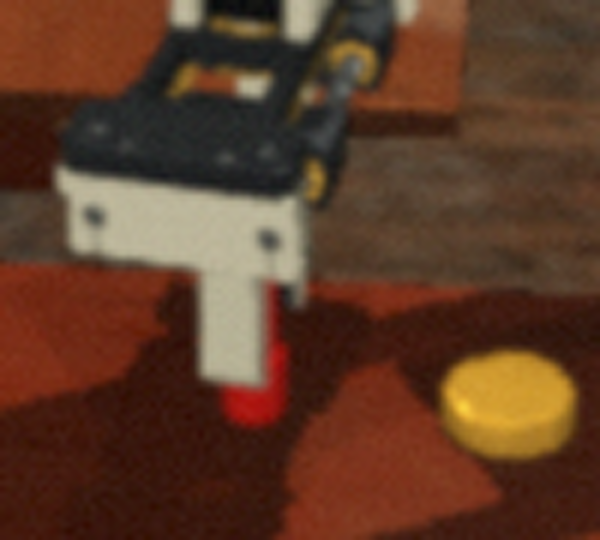

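Pin still upright, foot centre at side px about (282.2,300); the finger sits at crop x≈234, slightly to the +x side. I'll check the offset.

```bash
python3 - <<'E'
from h import *
np.set_printoptions(precision=2,suppress=True)
y=.329
print('finger bottom mid expected',proj('side',[[.445,y+.038,.031],[.445+.0075,y+.038,.031],[.445-.0075,y+.038,.031]]),'seen 279,298.7; edges',240+200/6,240+268/6)
print('foot bottom expected', proj('side',[[.446,.330,.005],[.446,.330,.085]]),'seen 282.2 head 282')
s=eyes.read_camera('side');h=cv2.cvtColor(s,cv2.COLOR_BGR2HSV)
m=(((h[...,0]<6)|(h[...,0]>174))&(h[...,1]>200)&(h[...,2]>140)).astype('u1')[280:310,270:300]
print(cv2.boundingRect(m))
t=eyes.read_camera('top');h=cv2.cvtColor(t,cv2.COLOR_BGR2HSV);m=(((h[...,0]<6)|(h[...,0]>174))&(h[...,1]>180)&(h[...,2]>200)).astype('u1')[222:255,140:180];print('top red vis',m.sum())
E
```

```text
finger bottom mid expected [[280.75 302.06]
 [276.92 301.83]
 [284.58 302.29]] seen 279,298.7; edges 273.3333333333333 284.6666666666667
foot bottom expected [[282.34 301.62]
 [282.11 268.18]] seen 282.2 head 282
(8, 12, 9, 13)
top red vis 0
```

Touch readings on the screws put the camera-to-arm offset below 1 mm, so the pin is centred well enough. I grip it.

{"fn": "arm_command", "kwargs": {"deltas": [[[0, 0, 0, 0, 0, 0], [0, 0, 0, 0, 0, 0], [0, 0, 0, 0, 0, 0], [0, 0, 0, 0, 0, 0], [0, 0, 0, 0, 0, 0], [0, 0, 0, 0, 0, 0], [0, 0, 0, 0, 0, 0], [0, 0, 0, 0, 0, 0]]], "gripper": -1, "squeeze": 20}}

```text
t: 16.32
tool_pos: [0.4458, 0.3292, 0.0317]
orientation: [0.236, 3.133, 0.0]
force: [-0.4, -0.4, 0.7]
opening: 0.0213
gripper_force: 20.0
```

```bash
python3 st.py
```

```text
16.3167 [0.446 0.329 0.032] psi 81.37004878726437 F [-0.412 -0.383  0.744] M [ 0.055 -0.021 -0.034] op 0.021319559161766387 20.00005066394806 q6 -0.8766037475924686
```

Still 21 mm: the flat fingers meet the 22 mm head whatever the height. So I grip the head itself at the grasp point (TCP z ≈ 0.060), which also clears the ledge better.

{"fn": "arm_command", "kwargs": {"deltas": [[[0, 0, 0, 0, 0, 0], [0, 0, 0, 0, 0, 0], [0, 0, 0, 0, 0, 0], [0, 0, 1.5, 0, 0, 0], [0.05, 0, 1.4, 0, 0, 0], [0, 0, 0, 0, 0, 0], [0, 0, 0, 0, 0, 0]]], "gripper": -0.1}}

```text
t: 16.9
tool_pos: [0.447, 0.3296, 0.0614]
orientation: [0.236, 3.131, 0.002]
force: [0.1, 0.2, -0.7]
opening: 0.0418
gripper_force: 0.0
```

{"fn": "arm_command", "kwargs": {"deltas": [[[0, 0, 0, 0, 0, 0], [0, 0, 0, 0, 0, 0], [0, 0, 0, 0, 0, 0], [0, 0, 0, 0, 0, 0], [0, 0, 0, 0, 0, 0], [0, 0, 0, 0, 0, 0], [0, 0, 0, 0, 0, 0], [0, 0, 0, 0, 0, 0]]], "gripper": -1, "squeeze": 20}}

```text
t: 17.57
tool_pos: [0.4462, 0.3291, 0.0605]
orientation: [-0.236, -3.133, 0.0]
force: [0.1, 0.6, -1.0]
opening: 0.0212
gripper_force: 20.0
```

{"fn": "arm_command", "kwargs": {"deltas": [[[0, 0, 1, 0, 0, 0], [0, 0, 1, 0, 0, 0], [0, 0, 3, 0, 0, 0], [0, 0, 3, 0, 0, 0], [0, 0, 1, 0, 0, 0], [0, 0, 0, 0, 0, 0], [0, 0, 0, 0, 0, 0]]]}}

```text
t: 18.15
tool_pos: [0.4468, 0.3295, 0.1515]
orientation: [0.236, 3.131, 0.002]
force: [-0.1, 1.2, -1.5]
opening: 0.0218
gripper_force: 20.0
```

```bash
python3 st.py; python3 - <<'E'
from h import *
s=eyes.read_camera('side');cv2.imwrite('pics/s3.png',cv2.resize(s[175:325,240:340],None,fx=4,fy=4,interpolation=cv2.INTER_CUBIC))
E
```

```text
18.15 [0.447 0.329 0.152] psi 81.36758556770535 F [-0.128  1.181 -1.478] M [ 0.029 -0.031  0.019] op 0.021753021680601947 19.999867379665375 q6 -0.8770616589713365
```

View pics/s3.png

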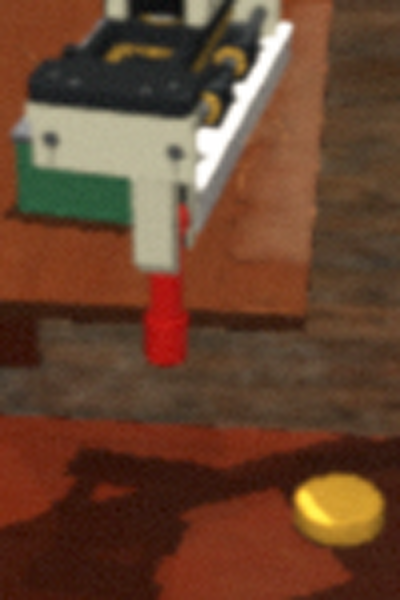

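Pin is held upright, foot centre at crop (166,340), clear of the desk. Now I carry it over the right pocket.

{"fn": "arm_command", "kwargs": {"deltas": [[[0, -2, 0, 0, 0, 0], [0, -3.5, 0, 0, 0, 0], [0, -3.8, 0, 0, 0, 0], [0, -3.8, 0, 0, 0, 0], [0, -3.8, 0, 0, 0, 0], [0, -3.8, 0, 0, 0, 0], [0, -3.8, 0, 0, 0, 0], [0, -3.8, 0, 0, 0, 0], [0, -3.8, 0, 0, 0, 0]]]}}

```text
t: 18.95
tool_pos: [0.4444, 0.0066, 0.1485]
orientation: [-0.236, -3.13, -0.0]
force: [0.8, -0.2, -1.1]
opening: 0.0214
gripper_force: 20.0
```

{"fn": "arm_command", "kwargs": {"deltas": [[[-0.1, -3.8, 0, 0, 0, 0], [-0.1, -3.8, 0, 0, 0, 0], [-0.1, -3.8, 0, 0, 0, 0], [0, -3.8, 0, 0, 0, 0], [0, -3.8, 0, 0, 0, 0], [0, -3.5, 0, 0, 0, 0], [0, -1.5, 0, 0, 0, 0], [0, 0, 0, 0, 0, 0], [0, 0, 0, 0, 0, 0], [0, 0, 0, 0, 0, 0], [0, 0, 0, 0, 0, 0]]]}}

```text
t: 19.87
tool_pos: [0.4429, -0.2304, 0.1497]
orientation: [-0.234, -3.131, -0.002]
force: [-0.4, -0.0, -0.2]
opening: 0.0214
gripper_force: 20.0
```

```bash
python3 st.py
```

```text
19.8667 [ 0.443 -0.23   0.15 ] psi 81.43569162979361 F [-0.354 -0.036 -0.183] M [ 0.02   0.047 -0.024] op 0.021381721170290933 19.999983608722687 q6 -2.004096786438524
```

{"fn": "arm_command", "kwargs": {"deltas": [[[0.1, -0.17, -2.5, 0, 0, 0], [0, 0, -2.2, 0, 0, 0], [0, 0, -0.8, 0, 0, 0], [0, 0, 0, 0, 0, 0], [0, 0, 0, 0, 0, 0], [0, 0, 0, 0, 0, 0]]]}}

```text
t: 20.37
tool_pos: [0.445, -0.2336, 0.097]
orientation: [0.235, 3.131, -0.001]
force: [0.4, -0.3, -1.0]
opening: 0.0215
gripper_force: 20.0
```

```bash
python3 st.py; python3 - <<'E'
from h import *
np.set_printoptions(precision=4,suppress=True)
s=eyes.read_camera('side');h=cv2.cvtColor(s,cv2.COLOR_BGR2HSV)
m=(((h[...,0]<7)|(h[...,0]>173))&(h[...,1]>190)&(h[...,2]>110)).astype('u1');m[:150]=0;m[240:]=0;m[:,:270]=0;m[:,350:]=0
for c in cv2.findContours(m,0,2)[0]: 
    if cv2.contourArea(c)>5: print(cv2.boundingRect(c))
zf=monitor.read_state()['tool_pos'][2]-.0555
print('expected foot bottom/top (pocket xy)',zf,proj('side',[[.444,-.2325,zf],[.444,-.2325,zf+.024]]))
print('pocket mouth', proj('side',[[.444,-.2325,.03]]))
cv2.imwrite('pics/s4.png',np.hstack([cv2.resize(s[130:215,255:325],None,fx=7,fy=7,interpolation=cv2.INTER_CUBIC)]))
E
```

```text
20.3667 [ 0.445 -0.234  0.097] psi 81.40575560682251 F [ 0.381 -0.336 -0.983] M [ 0.023 -0.05   0.002] op 0.02146754257508642 19.999882578849792 q6 -2.006298868751922
(299, 168, 7, 15)
expected foot bottom/top (pocket xy) 0.04174360542917142 [[302.4811 182.0483]
 [302.5786 174.7404]]
pocket mouth [[302.4339 185.5872]]
```

View pics/s4.png

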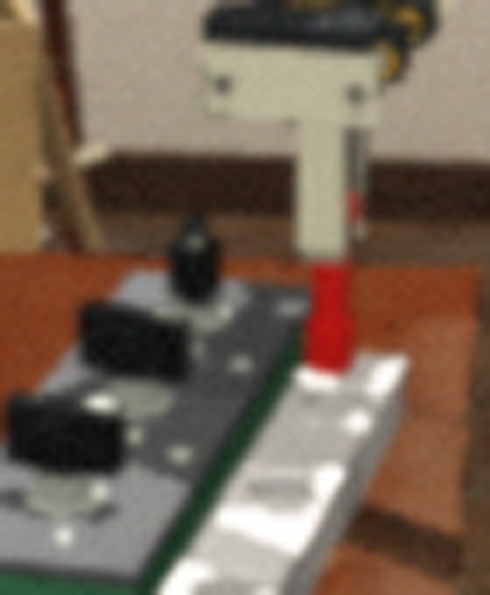

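Foot at crop (329,345), i.e. side px 302.0 against 302.5 expected over the pocket, so about 1 mm off. I correct and lower gently.

{"fn": "arm_command", "kwargs": {"deltas": [[[-0.08, 0.1, 0, 0, 0, 0], [0, 0, 0, 0, 0, 0], [0, 0, -0.5, 0, 0, 0], [0, 0, -0.5, 0, 0, 0], [0, 0, -0.5, 0, 0, 0], [0, 0, -0.4, 0, 0, 0], [0, 0, 0, 0, 0, 0]]]}}

```text
t: 21.0
tool_pos: [0.4425, -0.232, 0.0751]
orientation: [-0.236, -3.131, -0.002]
force: [-0.0, 0.2, -0.9]
opening: 0.0215
gripper_force: 20.0
```

```bash
python3 st.py
```

```text
21.0 [ 0.442 -0.232  0.075] psi 81.36411300081404 F [-0.048  0.172 -0.944] M [ 0.109  0.003 -0.021] op 0.021485327332073423 19.999772608280182 q6 -2.0056635000487657
```

{"fn": "arm_command", "kwargs": {"deltas": [[[0, 0, -0.3, 0, 0, 0], [0, 0, -0.3, 0, 0, 0], [0, 0, -0.2, 0, 0, 0], [0, 0, 0, 0, 0, 0], [0, 0, 0, 0, 0, 0]]]}}

```text
t: 21.42
tool_pos: [0.4434, -0.2325, 0.0686]
orientation: [-0.236, -3.133, -0.0]
force: [0.2, -0.3, -0.8]
opening: 0.021
gripper_force: 20.0
```

```bash
python3 st.py
```

```text
21.4167 [ 0.443 -0.233  0.069] psi 81.36939985399813 F [ 0.188 -0.251 -0.816] M [-0.002  0.011  0.017] op 0.020950986629130957 19.999954998493195 q6 -2.005638990999648
```

{"fn": "arm_command", "kwargs": {"deltas": [[[0, 0, -0.15, 0, 0, 0], [0, 0, -0.15, 0, 0, 0], [0, 0, 0, 0, 0, 0], [0, 0, 0, 0, 0, 0]]]}}

```text
t: 21.75
tool_pos: [0.4433, -0.2325, 0.0655]
orientation: [-0.236, -3.133, -0.0]
force: [-0.1, 0.4, 0.5]
opening: 0.021
gripper_force: 20.0
```

```bash
python3 st.py
```

```text
21.75 [ 0.443 -0.233  0.066] psi 81.36705610343297 F [-0.13   0.395  0.453] M [0.016 0.002 0.02 ] op 0.02104316240332798 19.999855756759644 q6 -2.005656622351271
```

Contact at the expected seat height. Release, rise and check.

{"fn": "arm_command", "kwargs": {"deltas": [[[0, 0, 0, 0, 0, 0], [0, 0, 0, 0, 0, 0], [0, 0, 0, 0, 0, 0], [0, 0, 0, 0, 0, 0], [0, 0, 2, 0, 0, 0], [0, 0, 3, 0, 0, 0], [0, 0, 4, 0, 0, 0], [0, 3.5, 0.5, 0, 0, 0], [0, 4, 0, 0, 0, 0], [0, 4, 0, 0, 0, 0], [0, 4, 0, 0, 0, 0], [0, 4, 0, 0, 0, 0]]], "gripper": -0.1}}

```text
t: 22.75
tool_pos: [0.4432, -0.036, 0.161]
orientation: [0.238, 3.132, -0.0]
force: [1.3, -0.0, 0.1]
opening: 0.0417
gripper_force: 0.0
```

{"fn": "arm_command", "kwargs": {"deltas": [[[0, 4, 0, 0, 0, 0], [0, 4, 0, 0, 0, 0], [0, 4, 0, 0, 0, 0], [0, 4, 0, 0, 0, 0], [0, 4, 0, 0, 0, 0], [0, 4, 0, 0, 0, 0], [0, 0, 0, 0, 0, 0], [0, 0, 0, 0, 0, 0], [0, 0, 0, 0, 0, 0]]]}}

```text
t: 23.5
tool_pos: [0.4432, 0.2023, 0.1605]
orientation: [-0.234, -3.133, 0.001]
force: [-0.2, -1.2, -1.0]
opening: 0.0415
gripper_force: 0.0
```

```bash
python3 st.py; python3 - <<'E'
from h import *
np.set_printoptions(precision=4,suppress=True)
R={}
for n,(x0,y0,x1,y1) in(('side',(270,150,350,240)),('top',(370,205,430,260))):
    im=eyes.read_camera(n);h=cv2.cvtColor(im,cv2.COLOR_BGR2HSV)
    m=(((h[...,0]<7)|(h[...,0]>173))&(h[...,1]>150)&(h[...,2]>110)).astype('u1')
    M=np.zeros_like(m);M[y0:y1,x0:x1]=m[y0:y1,x0:x1]
    for c in cv2.findContours(M,0,2)[0]:
        if cv2.contourArea(c)>5: print(n,cv2.boundingRect(c),'redpix',M.sum())
    if n=='top':
        t=im
for p in([.444,-.2325,.09],[.444,-.2325,.03]): print(p,proj('side',[p]),proj('top',[p]))
# are the bars unchanged vs. t2 / first image?
a=cv2.imread('pics/top0.png');d=cv2.absdiff(a,t).max(2)
for k,(u,v) in{'L':(312,195),'M':(353,202),'R':(395,207)}.items(): print(k,d[v-14:v+14,u-14:u+14].mean(),(d[v-14:v+14,u-14:u+14]>40).sum())
E
```

```text
23.5 [0.443 0.202 0.16 ] psi 81.43803517156853 F [-0.199 -1.175 -0.972] M [0.047 0.05  0.019] op 0.0415084095136116 0.0 q6 -1.097958016453408
side (300, 167, 7, 21) redpix 67
top (383, 229, 13, 11) redpix 75
[0.444, -0.2325, 0.09] [[302.6786 167.2497]] [[392.6973 232.1527]]
[0.444, -0.2325, 0.03] [[302.4339 185.5872]] [[387.526 235.273]]
L 18.316326530612244 6
M 18.46811224489796 7
R 36.19770408163265 194
```

Pin head (top px about 392,232; side rows 167–187) is where an upright pin in the right pocket projects, and the left and middle bars are unchanged. I hand in.

```bash
python3 -c "
from plant import ticket
print(ticket.close_job())"
```

```text
the job is handed in; nothing more can be done
None
```

The right screw was the loose one: I turned it fully home (about 1.295 rad by camera), stood the red marker pin in the pocket in front of it and handed the job in at about 23.6 s; the left and middle screws tested tight and look unmoved in the last picture (the hand-in returned no verdict).

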